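# Clip the hook probe onto the tall terminal post

### The arm

A 7-joint arm with a two-finger parallel gripper is mounted at the origin on a cart in front of the work surface, level with it; the furniture and walls round the work are solid. World frame = base frame: x ahead of the robot, y to its left, z up, the work surface at z = 0. Lengths are in m, angles in rad, forces in N, time in s.
With the tool pointing down it reaches from about 0.425 to 0.925 m from the base axis. Payload 6.8 kg.
Tool frame: the origin (TCP) lies at the very end of the fingers, on their centre line; the grasp point (between the pads) lies 19 mm behind it; z points along the fingers, y is the line along which they close (so a half turn about z gives the same grasp; the last joint's range is limited). The gripper opens to 88 mm and grips with 3 to 60 N. Pads are 20 mm wide; open, the fingers measure 115 mm over their backs; the gripper's body (75 mm by 178 mm) begins 61 mm behind the grasp point.
Start: joints at [-1.336, 0.477, 0.022, 1.555, -0.011, 1.109, -0.083], TCP at [0.227, 0.636, 0.194] pointing down, gripper open.
Joint ranges: [-2.96, 2.96], [-0.34, 2.1], [-1.41, 1.46], [0.24, 2.44], [-1.37, 4.51], [0.17, 1.92], [-2.96, 2.96]. Speed limits (rad/s): [2.39, 2.39, 3.14, 3.14, 3.14, 3.14, 3.14].

### API

Orientations are given as [roll, pitch, yaw] about the fixed x, y, z axes, in that order (R = Rz(yaw) Ry(pitch) Rx(roll)).
In Python, from rig import status, optics, job gives the robot as it stands. The module is installed in compiled form; this text tells all that it offers.
- The arm moves only by the tool send_rows, never from a script. Its argument "deltas" is a list of rows, each an object with "dr": the turn, a rotation vector about the tool's x, y, z in rad, a list of three; "slide": the shift along the tool's x, y, z in mm, a list of three; "grip": the opening in per cent of the stroke, from 0 (shut) to 100 (fully open). A call has 1 to 12 rows; each row shifts and turns the commanded pose from where the row before left it, along the tool's axes as they then stand; what a row does not reach is not made up. A row lasts 1/10 s, in which the tool goes at most 50 mm and 8.59 degrees, less where a joint would pass 70% of its speed; a pose out of reach is approached as far as the arm can. A call is refused whole if a number of a shift passes 50 or a number of a turn 0.15, either way. A call with a gripper value outside its range is refused whole. The fingers move at their own pace and stop on an object; the grip force is fixed at half the most. Time passes only in rows, so rows that do not move let the fingers close. It gives the time, the measured TCP pose, the force, the opening and the grip force at its end, in the units of the state.
- status.get_state(): the state, without advancing time (a new reading comes with each control period).
- optics.snapshot(name): name is "side" or "top"; returns the picture (384x512x3 uint8, red, green, blue); there is no depth.
- optics.camera_model(name): a dict with "fx", "fy", "cx", "cy" (pixels), "dist" ([k1, k2, p1, p2, k3] as OpenCV has them; the pictures are not rectified), "R" (3x3) and "t" (3): a world point X has camera coordinates R X + t. Camera axes: x right, y down, z forward; pixel columns grow to the right and rows downward; lengths in m; the calibration is good to about 2 mm. A picture is of the moment at which its call begins. camera_model takes no time and is no camera call.
- job.close_job(): hands the job in; it is judged then, once.
The state is a dict: "time": time; "q": joint angles; "qd": joint speeds; "joint_torque": joint torques, N m; "ee_pos": TCP position; "tool_rot": TCP orientation; "force": force on the tool from outside, world axes, zero at the start; "torque": the same for the moment, N m; "finger_gap": opening from 0.0 (shut) to 1.0 (fully open); "gripper_force": force on a finger pad.
Only numpy, scipy, OpenCV 4.12 (cv2) and the standard library are available. Lean on these libraries where they do the work, as an engineer would, in place of code of your own. Each camera call takes 0.05 s, during which the arm holds its last target. There are 200 camera calls.

### The job

Clip the wireless hook probe onto the tall plain terminal post, the one that is neither the short one nor the one with a ball on top: pinch the probe's two upright tabs together so that its hook slides out, lower the open hook over the post, then let go so that the spring draws the hook back and traps the post against the probe's nose. Leave the probe clipped on, lying flat on the worktop.

Things in the scene. Friction and masses are not known exactly. Their poses are not given: they have to be found in the camera images.
- probe: Loose 0.1 kg black bar, 22 mm wide and high, x = -45 to 88 mm; grey nose and wire hook at its +x end. Origin: underside, midway between two upright tabs; z up, x towards the hook. Tabs: 20 mm wide, 6 mm thick, from 22 to 62 mm up. Outer faces at x = 33 mm (fixed front tab) and x = -33 mm (rear tab, the sprung plunger); pinch along x. Pinched 40 mm over both, their middle is then at x = 13 mm.
- probe_plunger (a joint): Travel of the rear tab and hook (one piece) towards +x: 0 at rest, 0.026 m fully pinched. Gap from nose to hook crossbar: 2 mm at rest, 28 mm fully out, about 8 mm (joint 0.006) with the post caught. Spring 3 N at rest, 6 N fully out, returns by itself; grip with 10 to 20 N.
- probe_seat (a point): Point fixed on the bar at x = 92 mm, y = 0, 12 mm above its underside, 4 mm ahead of the nose face (24 mm wide): where the caught post's axis lies. With the hook fully out, the middle of its open space is 10 mm further along x. The hook is 4 mm wire, 12 mm up, level, 28 mm wide inside (y = -14 to 14 mm), closed at y = -14.
- post_tall: Fixed plain straight steel post, 8 mm diameter, top 48 mm above the worktop, on a round black base 44 mm across, 5 mm thick. Origin: on its axis at worktop height. Two similar stands about 0.12 m apart from it in a row across the worktop are wrong: one post is short (24 mm), one has a 20 mm ball on top. The order varies.
Things that resemble listed ones, but are neither listed nor needed, are in the scene too. Leave any green or yellow look-alike of the post_tall alone.

How it is judged:
By the outcome, as a careful person would: the job done as asked, in the order asked, and still so for the second after the job is handed in, with the robot touching nothing.
It also fails if it takes over 40 s, if anything falls off the work surface, if the arm or the gripper's body presses on something with over 40 N, if the wrist force passes 120 N, or if a joint passes its speed limit or range.

## Working session

There is one attempt and no reset: what is moved stays moved. The work goes in short steps, Python scripts to look and compute and a tool call to move; the robot and the scene stay as the last step left them, time stands still between calls to the robot, and variables do not carry over. Pictures are saved under pics/ and viewed, at most 10 in all, crops included, and the job is handed in when it is done.

Besides the shell and the picture viewer there is one more tool, called after "Emit:" by a JSON object that holds its "name" and its "arguments", one argument or row to a line. send_rows: Moves the arm, as the interface text tells. Its arguments: {"type":"object","properties":{"deltas":{"type":"array"}},"required":["deltas"]}

```bash
mkdir -p pics; python3 - <<'E'
from rig import status, optics
import cv2,numpy as np
for n in("side","top"):
    cv2.imwrite(f"pics/{n}0.png",optics.snapshot(n)[:,:,::-1]); m=optics.camera_model(n); print(n,m)
s=status.get_state();print(s['time'],s['ee_pos'],s['tool_rot'],s['finger_gap'])
E
```

```text
side {'fx': 493.91866188612653, 'fy': 493.91866188612653, 'cx': 250.80965583720527, 'cy': 194.21840730294983, 'dist': array([-0.13610814,  0.        ,  0.        ,  0.        ,  0.        ]), 'R': array([[ 0.91999435, -0.3912354 , -0.02335079],
       [-0.22849114, -0.48698561, -0.84299277],
       [ 0.31843712,  0.78088404, -0.53741783]]), 't': array([-0.40013347,  0.20287555,  0.58424286])}
top {'fx': 404.19149081433676, 'fy': 404.19149081433676, 'cx': 254.3783810025272, 'cy': 194.2788736437531, 'dist': array([-0.01281068,  0.        ,  0.        ,  0.        ,  0.        ]), 'R': array([[-1.62004355e-02, -9.99868339e-01, -9.22190850e-04],
       [-9.82746950e-01,  1.60929645e-02, -1.84253760e-01],
       [ 1.84244342e-01, -2.07871091e-03, -9.82878274e-01]]), 't': array([0.15865571, 0.47262443, 0.79371661])}
0.1 [0.22671283 0.6351982  0.19352536] [-3.14004953e+00  1.10016989e-04  2.79878377e+00] 1.0001465921502022
```

View pics/side0.png

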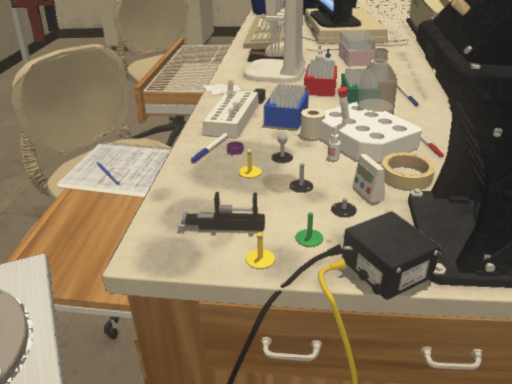

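View pics/top0.png

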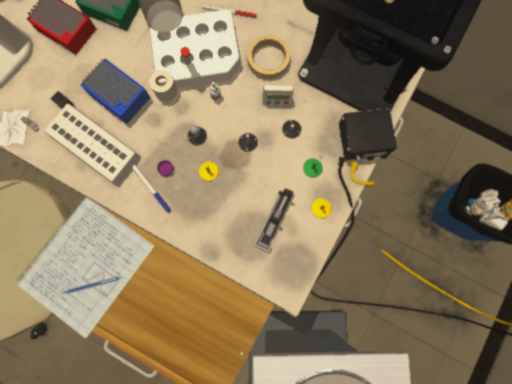

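```bash
python3 - <<'E'
import cv2,numpy as np
a=cv2.imread("pics/side0.png")[120:275,165:365];b=cv2.imread("pics/top0.png")[115:265,180:340]
a=cv2.resize(a,(800,620),interpolation=cv2.INTER_CUBIC)[:600];b=cv2.resize(b,(640,600),interpolation=cv2.INTER_CUBIC)
cv2.imwrite("pics/a.png",a);cv2.imwrite("pics/b.png",b)
E
```

```text
(no output)
```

View pics/a.png

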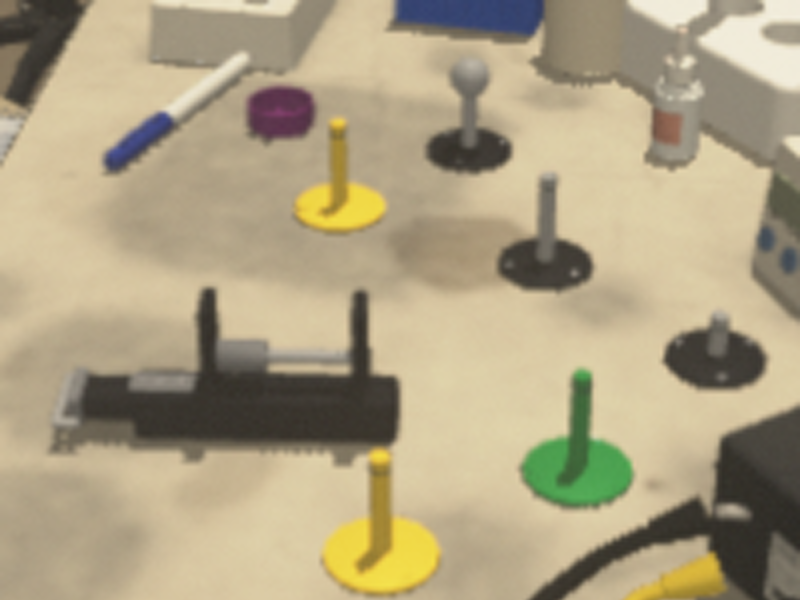

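View pics/b.png

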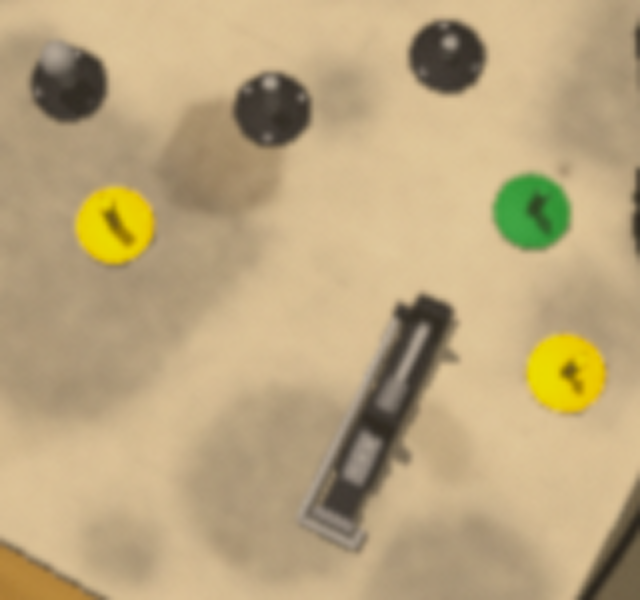

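Bare-metal stands (side px / top px): ball at (282,140)/(197,135), tall plain at (301,175)/(248,142), short at (344,205)/(291,128). In the crop the middle one is plain and tall, so it is the target. The probe's hook points towards the robot (top px ~(263,248)), and its rod (the closed side) is on the image left.

```bash
cat >h.py <<'E'
from rig import optics
import cv2,numpy as np
def ray(n,p):
    m=optics.camera_model(n);K=np.array([[m['fx'],0,m['cx']],[0,m['fy'],m['cy']],[0,0,1]])
    u=cv2.undistortPoints(np.array([[p]],float),K,m['dist'])[0,0]
    return -m['R'].T@m['t'], m['R'].T@np.r_[u,1]
def onz(n,p,z):
    c,d=ray(n,p);return c+d*(z-c[2])/d[2]
def tri(a,b):
    A=[];B=[]
    for n,p in(("side",a),("top",b)):
        c,d=ray(n,p);d/=np.linalg.norm(d);P=np.eye(3)-np.outer(d,d);A.append(P);B.append(P@c)
    return np.linalg.lstsq(np.vstack(A),np.hstack(B),rcond=None)[0]
sa=lambda u,v:(165+u/4-.375,120+v/4-.375)
tb=lambda u,v:(180+u/4-.375,115+v/4-.375)
E
python3 - <<'E'
from h import *
np.set_printoptions(precision=4,suppress=True)
t=cv2.imread("pics/top0.png");g=t.max(2)
m=((g<75)*255).astype(np.uint8)
for c in cv2.findContours(m,0,1)[0]:
    x,y,w,h=cv2.boundingRect(c)
    if 180<x<320 and 110<y<260 and cv2.contourArea(c)>60:
        r=cv2.minAreaRect(c);print(r,onz("top",r[0],.005))
print("post tri",tri(sa(548,178),tb(271,82)),"base side",onz("side",sa(546,263),.005))
f=onz("side",sa(208,290),.062);r=onz("side",sa(361,293),.062);d=f-r
print("tabs",f,r,np.linalg.norm(d),np.degrees(np.arctan2(d[1],d[0])),(f+r)/2)
a=onz("top",tb(305,515),.012);b=onz("top",tb(397,322),.012);d=a-b
print("rod",a,b,np.linalg.norm(d),np.degrees(np.arctan2(d[1],d[0])))
x=onz("top",tb(302,517),.012);y=onz("top",tb(360,545),.012);d=y-x
print("cross",x,y,(x+y)/2,np.linalg.norm(d),np.degrees(np.arctan2(d[1],d[0])))
print("tabs tri f",tri(sa(208,290),tb(380,418)))
E
```

```text
((338.4519348144531, 244.77137756347656), (6.115642070770264, 73.35482788085938), 27.407573699951172) [ 0.3705 -0.0258  0.005 ]
((276.3276062011719, 216.43104553222656), (11.327415466308594, 57.00846862792969), 21.801406860351562) [0.4333 0.1045 0.005 ]
((248.0, 142.0), (14.0, 16.0), 90.0) [0.601  0.1631 0.005 ]
((197.5109405517578, 136.90512084960938), (13.157106399536133, 16.23279571533203), 70.01689910888672) [0.6148 0.2756 0.005 ]
((291.20001220703125, 128.40000915527344), (15.811387062072754, 15.17893123626709), 18.43494987487793) [0.6312 0.066  0.005 ]
post tri [0.6036 0.1636 0.046 ] base side [0.6019 0.1585 0.005 ]
tabs [0.4272 0.1156 0.062 ] [0.4808 0.088  0.062 ] 0.060367570032932555 152.75613467411833 [0.454  0.1018 0.062 ]
rod [0.3759 0.1494 0.012 ] [0.4784 0.0982 0.012 ] 0.11458947049646702 153.4393988628112
cross [0.3749 0.151  0.012 ] [0.3598 0.1208 0.012 ] [0.3674 0.1359 0.012 ] 0.033753229356220216 -116.59337762591288
tabs tri f [0.4228 0.1108 0.0652]
```

Emit:
{"name": "send_rows", "arguments": {
  "deltas": [
    {"dr":[0,0,0],"slide":[-20,-22,0],"grip":100},
    {"dr":[0,0,0],"slide":[-33,-37,0],"grip":100},
    {"dr":[0,0,0],"slide":[-33,-37,0],"grip":100},
    {"dr":[0,0,0],"slide":[-33,-37,0],"grip":100},
    {"dr":[0,0,0],"slide":[-33,-37,0],"grip":100},
    {"dr":[0,0,0],"slide":[-33,-37,0],"grip":100},
    {"dr":[0,0,0],"slide":[-33,-37,0],"grip":100},
    {"dr":[0,0,0],"slide":[-33,-37,0],"grip":100},
    {"dr":[0,0,0],"slide":[-33,-37,0],"grip":100},
    {"dr":[0,0,0],"slide":[-33,-37,0],"grip":100},
    {"dr":[0,0,0],"slide":[-33,-37,0],"grip":100},
    {"dr":[0,0,0],"slide":[-33,-37,0],"grip":100}
  ]
}}

```text
time: 1.3
ee_pos: [0.4435, 0.101, 0.1944]
tool_rot: [3.141, -0.0, 2.799]
force: [0.8, 1.1, 0.5]
finger_gap: 1.001
gripper_force: 0.0
```

Emit:
{"name": "send_rows", "arguments": {
  "deltas": [
    {"dr":[0,0,-0.1445],"slide":[0,0,0],"grip":100},
    {"dr":[0,0,-0.1445],"slide":[0,0,0],"grip":100},
    {"dr":[0,0,-0.1445],"slide":[0,0,0],"grip":100},
    {"dr":[0,0,-0.1445],"slide":[0,0,0],"grip":100},
    {"dr":[0,0,-0.1445],"slide":[0,0,0],"grip":100},
    {"dr":[0,0,-0.1445],"slide":[0,0,0],"grip":100},
    {"dr":[0,0,-0.1445],"slide":[0,0,0],"grip":100},
    {"dr":[0,0,-0.1445],"slide":[0,0,0],"grip":100},
    {"dr":[0,0,-0.1445],"slide":[0,0,0],"grip":100},
    {"dr":[0,0,-0.1445],"slide":[0,0,0],"grip":100},
    {"dr":[0,0,0],"slide":[0,0,0],"grip":100},
    {"dr":[0,0,0],"slide":[0,0,0],"grip":100}
  ]
}}

```text
time: 2.5
ee_pos: [0.4432, 0.1028, 0.1942]
tool_rot: [3.141, -0.0, -2.043]
force: [-0.4, 0.5, 0.3]
finger_gap: 1.003
gripper_force: 0.0
```

Emit:
{"name": "send_rows", "arguments": {
  "deltas": [
    {"dr":[0,0,0],"slide":[4,-8,10],"grip":100},
    {"dr":[0,0,0],"slide":[0,0,30],"grip":100},
    {"dr":[0,0,0],"slide":[0,0,40],"grip":100},
    {"dr":[0,0,0],"slide":[0,0,30],"grip":100},
    {"dr":[0,0,0],"slide":[0,0,15],"grip":100},
    {"dr":[0,0,0],"slide":[0,0,15],"grip":100},
    {"dr":[0,0,0],"slide":[0,0,15],"grip":100},
    {"dr":[0,0,0],"slide":[0,0,10],"grip":100},
    {"dr":[0,0,0],"slide":[0,0,0],"grip":100}
  ]
}}

```text
time: 3.4
ee_pos: [0.4478, 0.0949, 0.0279]
tool_rot: [3.14, -0.002, -2.041]
force: [-0.1, 0.4, -0.1]
finger_gap: 1.001
gripper_force: 0.0
```

Emit:
{"name": "send_rows", "arguments": {
  "deltas": [
    {"dr":[0,0,0],"slide":[0,0,0],"grip":80},
    {"dr":[0,0,0],"slide":[0,0,0],"grip":70},
    {"dr":[0,0,0],"slide":[0,0,0],"grip":60},
    {"dr":[0,0,0],"slide":[0,0,0],"grip":50},
    {"dr":[0,0,0],"slide":[0,0,0],"grip":40},
    {"dr":[0,0,0],"slide":[0,0,0],"grip":40},
    {"dr":[0,0,0],"slide":[0,0,0],"grip":40},
    {"dr":[0,0,0],"slide":[0,0,0],"grip":40}
  ]
}}

```text
time: 4.2
ee_pos: [0.4469, 0.0971, 0.03]
tool_rot: [3.138, -0.0, -2.038]
force: [-8.7, 3.3, 14.1]
finger_gap: 0.445
gripper_force: 30.1
```

Emit:
{"name": "send_rows", "arguments": {
  "deltas": [
    {"dr":[0,0,0],"slide":[0,0,-10],"grip":40},
    {"dr":[0,0,0],"slide":[0,0,-25],"grip":40},
    {"dr":[0,0,0],"slide":[0,0,-35],"grip":40},
    {"dr":[0,0,0],"slide":[0,0,-25],"grip":40},
    {"dr":[0,0,0],"slide":[0,0,-5],"grip":40},
    {"dr":[0,0,0],"slide":[0,0,0],"grip":40},
    {"dr":[0,0,0],"slide":[0,0,0],"grip":40}
  ]
}}

```text
time: 4.9
ee_pos: [0.448, 0.0956, 0.1285]
tool_rot: [3.141, -0.001, -2.039]
force: [0.3, 0.4, -1.0]
finger_gap: 0.435
gripper_force: 30.0
```

```bash
python3 - <<'E'
from rig import optics
import cv2,numpy as np
a=optics.snapshot("side")[:,:,::-1];b=optics.snapshot("top")[:,:,::-1]
cv2.imwrite("pics/s1.png",a);cv2.imwrite("pics/t1.png",b)
R=lambda i,k:cv2.resize(i,None,fx=k,fy=k,interpolation=cv2.INTER_CUBIC)
c=np.hstack([R(a[110:310,130:330],2),R(b[110:310,190:390],2)])
cv2.imwrite("pics/c1.png",c)
E
```

```text
(no output)
```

View pics/c1.png

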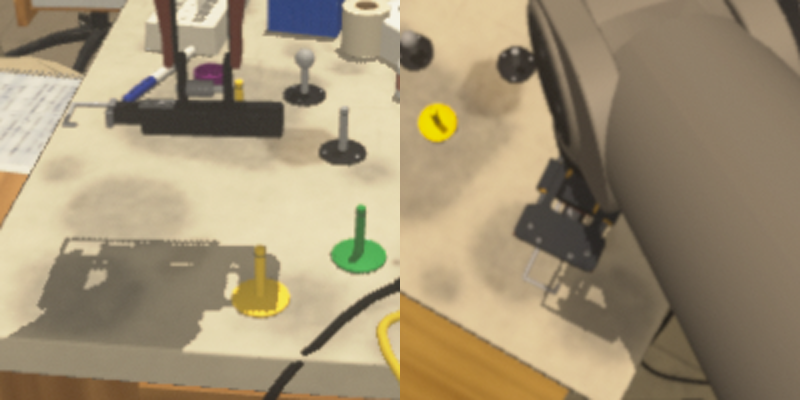

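The probe is held level with the hook fully out. Hook crossbar corners are at top px ~(251.5,250) and (264,255).

```bash
python3 - <<'E'
from h import *
from rig import status
s=status.get_state();p=s['ee_pos'];y=s['tool_rot'][2]-np.pi/2
u=np.array([np.cos(y),np.sin(y)]);v=np.array([-u[1],u[0]])
for q in[(251.2,250),(264,255)]:
    w=onz("top",q,p[2]-.0165)[:2]-p[:2];print("along",w@u,"probe y",w@v)
w=onz("side",(130+68/2,110+124/2),p[2]-.0165);w=w[:2]-p[:2];print("side near end",w@u,w@v)
w=onz("side",(130+72/2,110+105/2),p[2]-.0165);w=w[:2]-p[:2];print("side far end",w@u,w@v)
print(np.degrees(y),p,s['q'])
# target
post=np.array([.602,.162]);yaw=np.radians(15);U=np.array([np.cos(yaw),np.sin(yaw)])
T=post-.089*U;print(T); d=T-p[:2];R=cv2.Rodrigues(np.array([0,0,0.]))[0]
print("at yaw15: tool y",d@U,"tool x",d@np.array([-U[1],U[0]]))
E
```

```text
along 0.10915508447178698 probe y -0.015625823774922363
along 0.10705446091453193 probe y 0.009707568697285745
side near end 0.10087476156679562 0.015581208036827684
side far end 0.10414072831201897 -0.013731785557886764
-206.8481498380238 [0.44775736 0.09544001 0.1280879 ] [-0.54574858  0.2059673   0.22604004  2.1346815  -0.06301745  0.80952871
  2.39228866]
[0.5160326 0.1389651]
at yaw15: tool y 0.07721393751328194 tool x 0.024371077321152814
```

Emit:
{"name": "send_rows", "arguments": {
  "deltas": [
    {"dr":[0,0,0.14],"slide":[0,0,0],"grip":40},
    {"dr":[0,0,0.14],"slide":[0,0,0],"grip":40},
    {"dr":[0,0,0.14],"slide":[0,0,0],"grip":40},
    {"dr":[0,0,0.14],"slide":[0,0,0],"grip":40},
    {"dr":[0,0,0.14],"slide":[0,0,0],"grip":40},
    {"dr":[0,0,0.14],"slide":[0,0,0],"grip":40},
    {"dr":[0,0,0.14],"slide":[0,0,0],"grip":40},
    {"dr":[0,0,0.14],"slide":[0,0,0],"grip":40},
    {"dr":[0,0,0.14],"slide":[0,0,0],"grip":40},
    {"dr":[0,0,0.14],"slide":[0,0,0],"grip":40},
    {"dr":[0,0,0.14],"slide":[0,0,0],"grip":40},
    {"dr":[0,0,0.14],"slide":[0,0,0],"grip":40}
  ]
}}

```text
time: 6.2
ee_pos: [0.448, 0.0954, 0.1283]
tool_rot: [-3.139, -0.001, 2.558]
force: [-0.2, 0.7, -1.1]
finger_gap: 0.433
gripper_force: 30.0
```

Emit:
{"name": "send_rows", "arguments": {
  "deltas": [
    {"dr":[0,0,0.14],"slide":[0,0,0],"grip":40},
    {"dr":[0,0,0.14],"slide":[0,0,0],"grip":40},
    {"dr":[0,0,0.14],"slide":[0,0,0],"grip":40},
    {"dr":[0,0,0.14],"slide":[0,0,0],"grip":40},
    {"dr":[0,0,0.14],"slide":[0,0,0],"grip":40},
    {"dr":[0,0,0.03],"slide":[0,0,0],"grip":40},
    {"dr":[0,0,0],"slide":[6,20,0],"grip":40},
    {"dr":[0,0,0],"slide":[8,25,0],"grip":40},
    {"dr":[0,0,0],"slide":[6,20,0],"grip":40},
    {"dr":[0,0,0],"slide":[4,12,0],"grip":40},
    {"dr":[0,0,0],"slide":[0,0,0],"grip":40},
    {"dr":[0,0,0],"slide":[0,0,0],"grip":40}
  ]
}}

```text
time: 7.4
ee_pos: [0.5159, 0.1381, 0.1288]
tool_rot: [-3.14, 0.001, 1.834]
force: [-0.4, 0.8, -1.6]
finger_gap: 0.438
gripper_force: 30.0
```

```bash
python3 - <<'E'
from rig import optics,status
import cv2,numpy as np
a=optics.snapshot("side")[:,:,::-1];b=optics.snapshot("top")[:,:,::-1]
cv2.imwrite("pics/s2.png",a);cv2.imwrite("pics/t2.png",b)
R=lambda i,k:cv2.resize(i,None,fx=k,fy=k,interpolation=cv2.INTER_CUBIC)
cv2.imwrite("pics/c2.png",np.hstack([R(a[80:230,220:350],3),R(b[90:240,190:320],3)]))
s=status.get_state();print(s['ee_pos'],s['tool_rot'],s['finger_gap'])
E
```

```text
[0.51576217 0.13804173 0.12910498] [-3.14035680e+00 -1.70917202e-05  1.83331461e+00] 0.4365981232544064
```

View pics/c2.png

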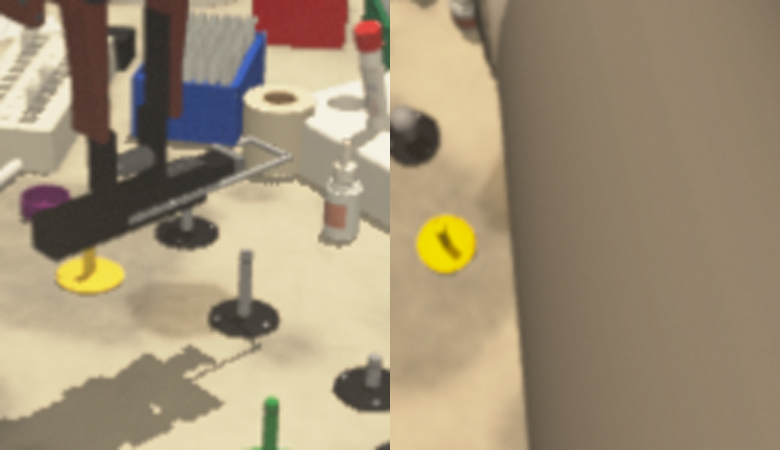

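```bash
python3 - <<'E'
from h import *
p=np.array([.5158,.1380]);y=1.8333-np.pi/2;u=np.array([np.cos(y),np.sin(y)]);v=np.array([-u[1],u[0]])
for n,q in[("corner",(291,157)),("free",(250,139))]:
    w=onz("side",(220+q[0]/3-.33,80+q[1]/3-.33),.1125)[:2];print(n,w,(w-p)@u,(w-p)@v)
for z in(.048,):
    w=onz("side",(220+246/3-.33,80+254/3-.33),z)[:2];print("post",w,(w-p)@u,(w-p)@v)
for w in([.6036,.1636],[.602,.162]): print((w-p)@u,(w-p)@v)
E
```

```text
corner [0.62233578 0.14736537] 0.10531652133921562 -0.018601413175314187
free [0.61285467 0.17881051] 0.10432019403076173 0.014226864257463808
post [0.60226003 0.15984922] 0.08916805033643914 -0.0013355765024945817
0.09143544338385372 0.001938992830847872
0.089475055267711 0.0008090023733277293
```

Emit:
{"name": "send_rows", "arguments": {
  "deltas": [
    {"dr":[0,0,0],"slide":[0,0,15],"grip":40},
    {"dr":[0,0,0],"slide":[0,0,25],"grip":40},
    {"dr":[0,0,0],"slide":[0,0,20],"grip":40},
    {"dr":[0,0,0],"slide":[0,0,15],"grip":40},
    {"dr":[0,0,0],"slide":[0,0,10],"grip":40},
    {"dr":[0,0,0],"slide":[0,0,7],"grip":40},
    {"dr":[0,0,0],"slide":[0,0,3],"grip":40},
    {"dr":[0,0,0],"slide":[0,0,0],"grip":40}
  ]
}}

```text
time: 8.3
ee_pos: [0.517, 0.139, 0.0344]
tool_rot: [3.141, -0.0, 1.834]
force: [0.7, -0.5, -0.5]
finger_gap: 0.437
gripper_force: 30.0
```

```bash
python3 - <<'E'
from rig import optics,status
import cv2
a=optics.snapshot("side")[:,:,::-1]
cv2.imwrite("pics/c3.png",cv2.resize(a[110:230,200:350],None,fx=5,fy=5,interpolation=cv2.INTER_CUBIC))
s=status.get_state();print(s['ee_pos'],s['tool_rot'],s['force'],s['finger_gap'])
E
```

```text
[0.51718034 0.13904475 0.03470349] [ 3.14099842e+00 -1.16107527e-04  1.83374434e+00] [-0.18192157  0.02087396 -0.43585639] 0.4383871694290518
```

View pics/c3.png

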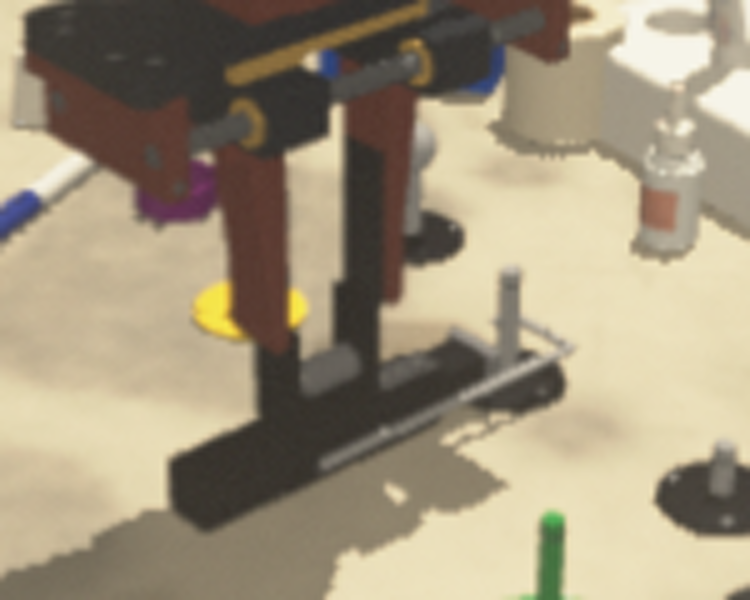

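The post stands inside the open hook, with the bar still slightly above the worktop. Lowering until it touches.

Emit:
{"name": "send_rows", "arguments": {
  "deltas": [
    {"dr":[0,0,0],"slide":[0,0,2],"grip":40},
    {"dr":[0,0,0],"slide":[0,0,2],"grip":40},
    {"dr":[0,0,0],"slide":[0,0,0],"grip":40}
  ]
}}

```text
time: 8.65
ee_pos: [0.5172, 0.1391, 0.0305]
tool_rot: [3.141, -0.0, 1.834]
force: [0.5, -0.3, 0.7]
finger_gap: 0.443
gripper_force: 30.0
```

Emit:
{"name": "send_rows", "arguments": {
  "deltas": [
    {"dr":[0,0,0],"slide":[0,0,1.5],"grip":40},
    {"dr":[0,0,0],"slide":[0,0,0],"grip":40}
  ]
}}

```text
time: 8.85
ee_pos: [0.5175, 0.1394, 0.03]
tool_rot: [3.14, -0.001, 1.834]
force: [-2.0, 0.2, 12.0]
finger_gap: 0.439
gripper_force: 30.1
```

Emit:
{"name": "send_rows", "arguments": {
  "deltas": [
    {"dr":[0,0,0],"slide":[0,0,-1.2],"grip":44},
    {"dr":[0,0,0],"slide":[0,0,0],"grip":50},
    {"dr":[0,0,0],"slide":[0,0,0],"grip":56},
    {"dr":[0,0,0],"slide":[0,0,0],"grip":62},
    {"dr":[0,0,0],"slide":[0,0,0],"grip":68},
    {"dr":[0,0,0],"slide":[0,0,0],"grip":74},
    {"dr":[0,0,0],"slide":[0,0,0],"grip":85},
    {"dr":[0,0,0],"slide":[0,0,0],"grip":100},
    {"dr":[0,0,0],"slide":[0,0,0],"grip":100},
    {"dr":[0,0,0],"slide":[0,0,0],"grip":100}
  ]
}}

```text
time: 9.85
ee_pos: [0.5168, 0.139, 0.03]
tool_rot: [3.142, -0.0, 1.834]
force: [0.2, -0.6, 0.1]
finger_gap: 1.0
gripper_force: 0.0
```

Emit:
{"name": "send_rows", "arguments": {
  "deltas": [
    {"dr":[0,0,0],"slide":[0,0,-10],"grip":100},
    {"dr":[0,0,0],"slide":[0,0,-15],"grip":100},
    {"dr":[0,0,0],"slide":[0,0,-25],"grip":100},
    {"dr":[0,0,0],"slide":[0,0,-40],"grip":100},
    {"dr":[0,0,0],"slide":[0,0,-40],"grip":100},
    {"dr":[0,0,0],"slide":[0,0,-30],"grip":100},
    {"dr":[0,0,0],"slide":[0,0,0],"grip":100},
    {"dr":[0,0,0],"slide":[0,0,0],"grip":100}
  ]
}}

```text
time: 10.65
ee_pos: [0.5172, 0.1392, 0.1914]
tool_rot: [3.139, -0.001, 1.834]
force: [0.2, 0.7, 0.4]
finger_gap: 0.998
gripper_force: 0.0
```

```bash
python3 - <<'E'
from rig import optics,status
import cv2
a=optics.snapshot("side")[:,:,::-1]
cv2.imwrite("pics/c4.png",cv2.resize(a[130:250,200:350],None,fx=5,fy=5,interpolation=cv2.INTER_CUBIC))
s=status.get_state();print(s['time'],s['ee_pos'],s['force'],s['finger_gap'])
E
```

```text
10.7 [0.51648742 0.13899243 0.19031513] [ 0.14535746  0.79677361 -1.33092586] 0.9991861013223945
```

View pics/c4.png

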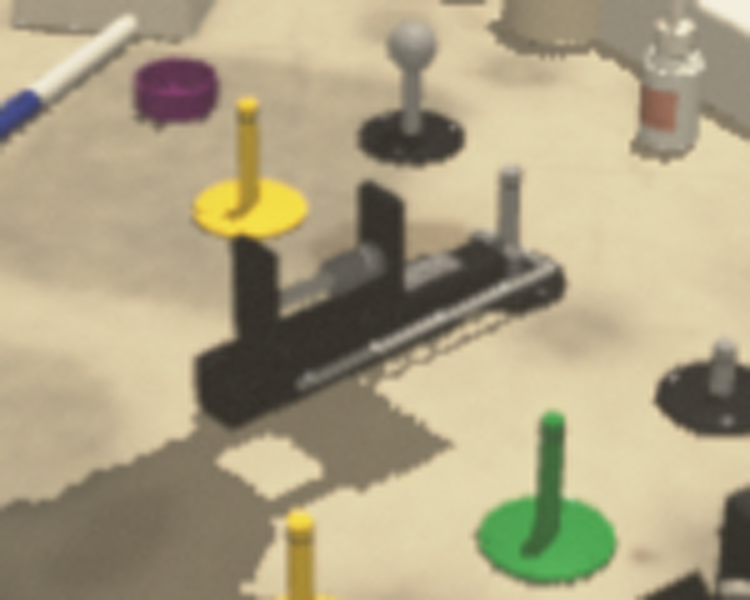

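The post (crop ~(510,240)) is trapped between the nose and the crossbar. The probe lies flat and the gripper is clear.

```bash
python3 -c "
from rig import job;print(job.close_job())"
```

```text
the job is handed in; nothing more can be done
None
```

The probe is clipped onto the tall plain post and lies flat on the worktop. The gripper was clear of it when I handed the job in at about 10.7 s.

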